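# Clear the flow controller and hold its recessed reset down

### The arm

A 6-joint arm with a two-finger parallel gripper is mounted at the origin on the work surface. World frame = base frame: x ahead of the robot, y to its left, z up, the work surface at z = 0. Lengths are in mm, angles in degrees, forces in N, time in s.
With the tool pointing down it reaches from about 275 to 975 mm from the base axis. Payload 8.4 kg.
Tool frame: the origin (TCP) lies on the centre line of the jaws, within the pads' length; the fingertips stand 22 mm ahead of it and the grasp point (between the pads) lies 3 mm ahead of it; x points along the fingers, z is the direction in which the jaws open and shut, and the axes are right-handed (so a half turn about x gives the same grasp; the last joint's range is limited). The gripper opens to 92 mm and grips with 3 to 60 N. Pads are 20 mm wide; open, the fingers measure 128 mm over their backs; the gripper's body (75 mm by 189 mm) begins 69 mm behind the grasp point.
Start: joints at [-68.319, 20.225, 93.587, -0, 66.188, -0.138], TCP at [232.288, -580.233, 236.583] pointing down, gripper open.
Joint ranges: [-150.9, 150.9], [-52.94, 120.26], [3.33, 152.33], [-74.26, 254.26], [0, 154.13], [-172.89, 172.89]. Speed limits (degrees/s): [127.2, 127.2, 159.86, 180, 180, 180].

### API

Orientations are given as [roll, pitch, yaw] about the fixed x, y, z axes, in that order (R = Rz(yaw) Ry(pitch) Rx(roll)).
In Python, from workcell import arm gives the robot as it stands. The module is installed in compiled form; this text tells all that it offers.
- The arm moves only by the tool servo_tool, never from a script. Its argument "deltas" is a list of rows, each a list of 7 numbers: the shift along the tool's x, y, z in mm, then the turn, a rotation vector about the tool's x, y, z in degrees, then the finger opening in mm, from 0 to 91.9. A call has 1 to 10 rows; each row shifts and turns the commanded pose from where the row before left it, along the tool's axes as they then stand; what a row does not reach is not made up. A row lasts 1/8 s, in which the tool goes at most 62.5 mm and 10.7 degrees, less where a joint would pass 70% of its speed; a pose out of reach is approached as far as the arm can. A call with a gripper value outside its range is refused whole. The fingers move at their own pace and stop on an object; "squeeze" is the grip in N (left out, the last holds). Time passes only in rows, so rows that do not move let the fingers close. It gives the time, the measured TCP pose, the force and the opening at its end, in the units of the state.
- arm.observe(): the state, without advancing time (a new reading comes with each control period).
- arm.capture(name): name is "side" or "top"; returns a dict with "image" (480x640x3 uint8, red, green, blue), "fovy" (degrees; the focal length in pixels is half the picture's height over the tangent of half this angle, whatever the lens; pixels are square), "cx", "cy" (the principal point, pixels), "camera_from_world" (4x4, takes a point from world to camera coordinates). Camera axes: x right, y down, z forward; pixel columns grow to the right and rows downward; lengths in mm; the calibration is good to about 2 mm. A picture is of the moment at which its call begins. There is no depth.
- arm.hand_in(): hands the job in, once; it reports no verdict.
Trained networks look in a picture, given as the dict that the camera call returned (one of the last four; its "shot" number tells which), for a name from the list of things; names that differ only in an ending like _2 or _b are one class to them, and where a whole thing is asked for, a point or a joint stands for the part that bears it (a point fixed in the world has none). Each returns a list of dicts, best first, with "confidence" (0 to 1); they miss things now and then, are a little off and sometimes report something else, mostly with a low value. They report only what shows in the picture. A call takes as long as a camera call.
- arm.recognise(picture, label): "position" ([column, row] in pixels, amid what is visible of it).
- arm.tip_of(picture, label): "position" ([column, row] in pixels: a listed point, or the origin of a listed thing).
The state is a dict: "time_s": time; "qpos": joint angles; "dq": joint speeds; "joint_torque": joint torques, N m; "tool_pos": TCP position; "ee_rot": TCP orientation; "force": force on the tool from outside, world axes, zero at the start; "ft_torque": the same for the moment, N m; "grip_width": finger opening in mm.
Only numpy, scipy, OpenCV 4.12 (cv2) and the standard library are available. Lean on these libraries where they do the work, as an engineer would, in place of code of your own. Each camera call takes 0.05 s, during which the arm holds its last target. There are 200 camera calls.

### The job

Two loose parts were left on top of the gas-flow controller, one of them standing over its reset hole: set the round tapered stopper in the tray that already holds a stopper like it, and the hexagon-based coupling in the tray that holds a coupling like it, without letting them fall. Then take the reset stylus out of its holder block, put its thin end through the hole in the controller's top and press the recessed button all the way down with it, finishing while you still grip the stylus and hold the button down. Leave the beaker and the bottle where they stand.

Things in the scene. Friction and masses are not known exactly. Their poses are not given: they have to be found in the camera images.
- controller: grey instrument box with a bare aluminium top panel, fixed to the bench, 150 (its x) x 240 (its y) x 70 mm high; origin at the centre of its underside, z up; turned by up to 0.3 rad. The stopper and the coupling stand on its top at the start, one over the reset hole at its (0, 60 mm), the other up to 35 mm from its (0, -40 mm)
- aperture (a point): centre of the round reset hole, 16 mm in diameter, level with the top face of the controller's panel (70 mm above the bench, panel 5 mm thick); below the panel the shaft is 24 mm square and vertical; four small screw heads stand 28 mm from the centre; hidden at first under a part
- reset_top (a point): centre of the top face of the reset button (white, 22 mm in diameter), 25 mm below the panel's top face when up; moves with the button
- reset (a joint): travel of the reset button, m: 0 up, 0.008 all the way down against a hard stop; a spring pushes it back up with 2 N at the top and 5 N at the bottom, and it springs back when let go
- stylus: reset stylus, 130 mm long, 45 g: a steel rod 8 mm in diameter and 70 mm long, then above it a round grey handle 16 mm in diameter and 60 mm long; origin at the end of the rod (the tip), z from the tip towards the handle. At the start it stands tip down in the holder's hole, tip 10 mm above the bench, so the handle spans 80 to 140 mm above the bench
- stylus_tip (a point): the end of the stylus's rod (its origin)
- stylus_grip (a point): point on the stylus's axis 100 mm from the tip, in the middle of the handle: a good place to grip it
- holder: black block 50 x 50 x 60 mm high, fixed to the bench, with one vertical hole 9.5 mm in diameter and 50 mm deep in the middle of its top; origin at the centre of its underside
- stopper: white plastic tapered stopper standing on its round head, 30 g: head 30 mm in diameter and 12 mm high, above it a cone 18 mm in diameter narrowing to 15.6 mm at the top, 42 mm high overall; its origin is the centre of its underside, z up along its axis, grip it by the cone. Either it or the coupling covers the reset hole
- coupling: brass pipe coupling standing on its hexagon, 60 g: hexagon 26 mm across flats and 12 mm high, above it a round threaded end 16 mm in diameter, 38 mm high overall; its origin is the centre of its underside, z up along its axis, grip it by the round end
- stopper_tray: grey plastic tray fixed to the bench, 130 (its x) x 100 (its y) x 22 mm high, walls and floor 4 mm; origin at the centre of its underside. Another stopper, same as the loose one, stands in it about 35 mm from the centre towards its +x; the other half is free. Identical to the other tray but for its contents; which tray is on the left varies
- coupling_tray: grey plastic tray like the other one, same sizes and frame; another coupling, same as the loose one, stands in it about 35 mm from the centre towards its +x, the other half is free
- beaker: glass beaker, 64 mm in diameter, 80 mm high, loose, across the bench from the holder; not to be moved; origin at the centre of its underside
- bottle: white bottle with black cap, 56 mm in diameter, 130 mm high, loose, beyond the controller; not to be moved; origin at the centre of its underside

How it is judged:
By the outcome, as a careful person would: the job done as asked, in the order asked, and still so for the second after the job is handed in, while the arm keeps its last pose, push and grip.
It also fails if it takes over 59 s, if anything falls off the work surface, if the arm or the gripper's body presses on something with over 40 N, if the wrist force passes 120 N, or if a joint passes its speed limit or range.

## Working session

There is one attempt and no reset: what is moved stays moved. The work goes in short steps, Python scripts to look and compute and a tool call to move; the robot and the scene stay as the last step left them, time stands still between calls to the robot, and variables do not carry over. Pictures are saved under pics/ and viewed, about 8 in all and at most 12, crops included, and the job is handed in when it is done.

Besides the shell and the picture viewer there is one more tool, called after "Emit:" as name(argument=value, ...) on one line, values as JSON. servo_tool: Moves the arm, as the interface text tells. Its arguments: {"type":"object","properties":{"deltas":{"type":"array","items":{"type":"array","items":{"type":"number"}}},"squeeze":{"type":"number"}},"required":["deltas"]}

```bash
mkdir -p pics; cat > h.py <<'E'
import numpy as np, cv2
from workcell import arm
def K(p):
    f=240/np.tan(np.radians(p['fovy'])/2); return f,p['cx'],p['cy']
def ray(p,uv,z):
    f,cx,cy=K(p); M=np.array(p['camera_from_world']); R,t=M[:3,:3],M[:3,3]
    d=R.T@np.array([(uv[0]-cx)/f,(uv[1]-cy)/f,1]); o=-R.T@t
    return o+d*(z-o[2])/d[2]
def proj(p,X):
    f,cx,cy=K(p); M=np.array(p['camera_from_world']); c=M[:3,:3]@np.array(X)+M[:3,3]
    return np.array([cx+f*c[0]/c[2],cy+f*c[1]/c[2]])
def save(p,n,crop=None,s=1):
    im=p['image'][:,:,::-1]
    if crop: a,b,c,d=crop; im=im[b:d,a:c]
    cv2.imwrite('pics/'+n,cv2.resize(im,None,fx=s,fy=s,interpolation=cv2.INTER_CUBIC))
E
python3 - <<'E'
from h import *
for c in ['top','side']:
    p=arm.capture(c); save(p,c+'0.png')
    M=np.array(p['camera_from_world']); print(c,K(p),(-M[:3,:3].T@M[:3,3]).round(),M[2,:3].round(2))
    for n,z in dict(controller=0,stopper=70,coupling=70,stopper_tray=0,coupling_tray=0,holder=0,stylus_grip=110,beaker=0,bottle=0,reset_top=45,aperture=70).items():
        for r in arm.tip_of(p,n)[:3]: print(c,n,np.round(r['position']),round(r['confidence'],2),ray(p,r['position'],z).round())
E
```

```text
top (np.float64(609.5468625652245), 324.8281183853238, 234.84890449229772) [ 487.    7. 1339.] [ 0.08  0.01 -1.  ]
top controller [326. 264.] 0.66 [535.  15.   0.]
top stopper [298. 258.] 0.64 [546.  72.  70.]
top stopper [445. 228.] 0.44 [ 603. -235.   70.]
top coupling [342. 274.] 0.69 [512. -19.  70.]
top coupling_tray [456. 312.] 0.7 [ 426. -267.    0.]
top holder [442. 236.] 0.69 [ 592. -241.    0.]
top stylus_grip [446. 231.] 0.39 [ 593. -230.  110.]
top beaker [208. 235.] 0.96 [603. 274.   0.]
top bottle [317. 161.] 0.92 [764.  31.   0.]
top bottle [206. 236.] 0.57 [602. 279.   0.]
top aperture [295. 259.] 0.97 [543.  80.  70.]
side (np.float64(469.0791686579262), 318.896397649277, 239.76587039504668) [ 438. -602.  519.] [ 0.19  0.8  -0.57]
side controller [292. 281.] 0.77 [537.  19.   0.]
side controller [370. 392.] 0.51 [ 599. -231.    0.]
side controller [302. 204.] 0.3 [603. 272.   0.]
side stopper [296. 230.] 0.8 [555.  70.  70.]
side coupling [276. 260.] 0.9 [508. -10.  70.]
side stopper_tray [233. 209.] 0.96 [455. 282.   0.]
side coupling_tray [246. 448.] 0.82 [ 431. -275.    0.]
side holder [370. 394.] 0.65 [ 598. -232.    0.]
side stylus_grip [379. 334.] 0.61 [ 600. -232.  110.]
side beaker [303. 203.] 0.57 [608. 278.   0.]
side bottle [415. 260.] 0.78 [768.  31.   0.]
side reset_top [277. 258.] 0.64 [514.  29.  45.]
side aperture [295. 225.] 0.92 [556.  85.  70.]
```

View pics/top0.png

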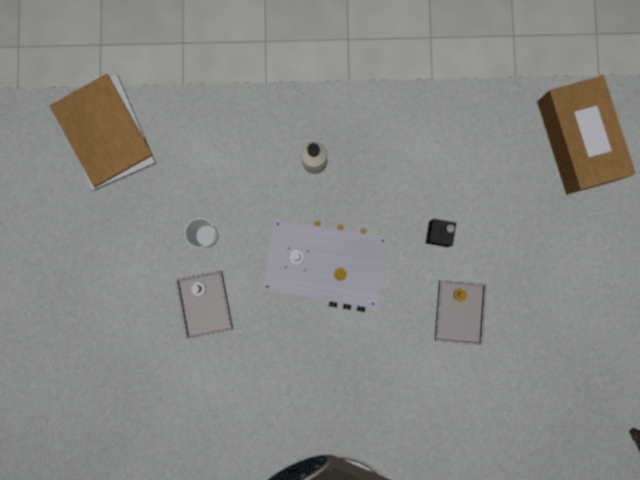

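View pics/side0.png

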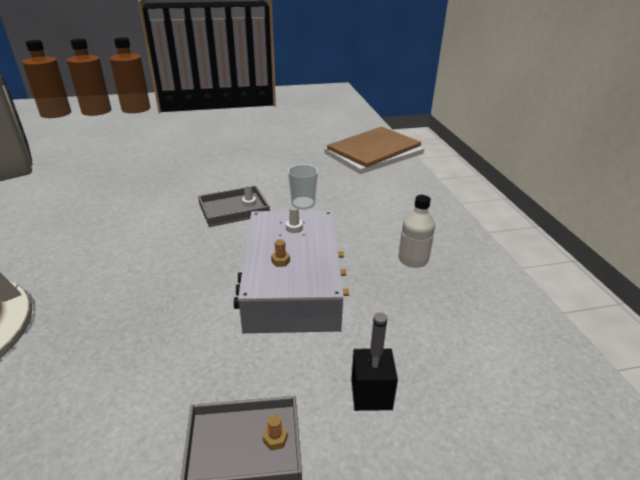

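Stopper (296,257) stands over the hole between the four screws, and the coupling is at (341,274). The stopper tray is left (205,305), the coupling tray right (460,312), and both trays' filled halves are at the far side. Next I refine with both views.

```bash
python3 - <<'E'
from h import *
from scipy.optimize import least_squares
P={c:arm.capture(c) for c in ['top','side']}
o=arm.observe(); print(o['tool_pos'],o['ee_rot'],o['grip_width'],o['time_s'])
cr=[277,223],[383,240],[374,304],[267,287]
W=np.array([ray(P['top'],c,70) for c in cr]); print('corners',W.round(),'c',W.mean(0).round(1))
v=W[0]-W[1]; v2=W[3]-W[2]; print('y ax',v.round(),v2.round(),np.degrees(np.arctan2(-(v+v2)[0],(v+v2)[1])))
for c,px in dict(st=[[178,280],[222,271],[233,328],[187,337]],ct=[[439,281],[485,284],[481,343],[435,340]]).items():
    T=np.array([ray(P['top'],q,22) for q in px]); d=T[0]+T[1]-T[2]-T[3]; print(c,T.mean(0).round(1),'yaw',np.degrees(np.arctan2(d[1],d[0])),np.linalg.norm(d)/2)
ims=[]
for c,(a,b,cc,d) in dict(top=(260,215,390,315),side=(230,200,360,300)).items():
    ims.append(cv2.resize(P[c]['image'][b:d,a:cc,::-1],None,fx=5,fy=5,interpolation=cv2.INTER_CUBIC)[:500,:650])
cv2.imwrite('pics/z.png',cv2.resize(np.hstack(ims),(800,308),interpolation=cv2.INTER_AREA))
for n,pt in dict(stopper=(550,71),coupling=(511,-15),grip=(597,-231)).items():
  for z in ((70,112) if n!='grip' else (10,140)): print(n,z,[proj(P[c],[*pt,z]).round(1) for c in P])
E
```

```text
[ 232.28674194 -580.23830993  236.57953735] [6.82407514e+01 8.99985947e+01 5.71496070e-02] 91.70623649180806 1.3
corners [[ 620.  115.   70.]
 [ 580. -105.   70.]
 [ 448.  -83.   70.]
 [ 487.  138.   70.]] c [533.7  16.2  70. ]
y ax [ 40. 221.   0.] [ 39. 221.   0.] -10.199937853447466
st [453.5 276.8  22. ] yaw 9.820240206961408 124.15876723553644
ct [ 425.9 -270.1   22. ] yaw -6.0680550603619885 125.94454772877818
stopper 70 [array([298.7, 256.1]), array([293.4, 229.9])]
stopper 112 [array([297.7, 255. ]), array([293. , 209.1])]
coupling 70 [array([340.4, 274. ]), array([278.6, 262. ])]
coupling 112 [array([340.8, 273.6]), array([277.7, 240. ])]
grip 10 [array([437.9, 233.2]), array([369.9, 388.1])]
grip 140 [array([449.6, 227.5]), array([378.4, 315.6])]
```

View pics/z.png

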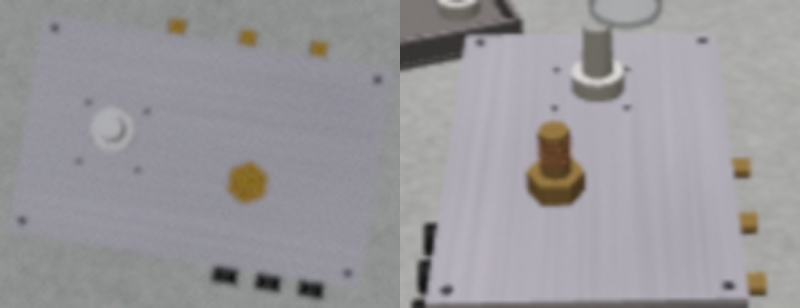

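```bash
python3 - <<'E'
from h import *
P={c:arm.capture(c) for c in ['top','side']}
for n,a,za,b,zb in [('apert',(296.7,259.2),70,(292.2,228.6),70),('stopper',(296.4,256.9),82,(294,227.7),70),('coupling',(340.3,274.5),82,(280.4,261),70),('stylus top',(451,228.5),140,(380,318),140)]:
    print(n,ray(P['top'],a,za).round(1),ray(P['side'],b,zb).round(1))
for c in P: print(c,[ (np.round(r['position'],1),round(r['confidence'],2)) for n in('stylus_grip','stylus_tip') for r in arm.tip_of(P[c],n)[:1]])
save(P['side'],'hs.png',(340,290,420,420),4)
E
```

```text
apert [543.5  75.4  70. ] [548.6  75.4  70. ]
stopper [547.8  75.3  82. ] [552.2  77.6  70. ]
coupling [509.7 -14.5  82. ] [514.2 -13.   70. ]
stylus top [ 594.9 -233.8  140. ] [ 597.5 -235.1  140. ]
top [(array([446.9, 228.8]), 0.45)]
side [(array([379.7, 337.4]), 0.87)]
```

Emit:
servo_tool(deltas=[[0,0,0,0,0,0,60],[0,0,0,0,0,0,60]], squeeze=20)

```text
time_s: 1.85
tool_pos: [232.3, -580.2, 236.6]
ee_rot: [-154.5, 90.0, 137.3]
force: [0.3, 0.1, -0.1]
grip_width: 73.8
```

```bash
cat >> h.py <<'E'
from scipy.spatial.transform import Rotation as Ro
def rel(t,jaw=None):
    o=arm.observe(); R=Ro.from_euler('xyz',o['ee_rot'],degrees=True); M=R.as_matrix()
    print('pos',np.round(o['tool_pos'],1),'q',np.round(o['qpos'],1),'F',np.round(o['force'],1),'w',round(o['grip_width'],1),'t',o['time_s'])
    print('axes x,y,z (cols)\n',M.round(2))
    for s in (1,-1):
        z=s*np.array([0,1,0]) if jaw is None else s*np.array(jaw)
        x=np.array([0,0,-1.]); T=np.stack([x,np.cross(z,x),z],1)
        print('turn',s,Ro.from_matrix(M.T@T).as_rotvec(degrees=True).round(1),'shift after',(T.T@(np.array(t)-o['tool_pos'])).round(1),'shift now',(M.T@(np.array(t)-o['tool_pos'])).round(1))
E
python3 -c "
from h import *
rel([512,-14,200])"
```

```text
pos [ 232.3 -580.2  236.6] q [-68.3  20.2  93.6  -0.   66.2  -0.1] F [ 0.3  0.1 -0.1] w 73.8 t 1.85
axes x,y,z (cols)
 [[-0.    0.93  0.37]
 [ 0.    0.37 -0.93]
 [-1.   -0.   -0.  ]]
turn 1 [-158.2   -0.    -0. ] shift after [  36.6 -279.7  566.2] shift now [  36.6  470.1 -421.7]
turn -1 [21.8 -0.   0. ] shift after [  36.6  279.7 -566.2] shift now [  36.6  470.1 -421.7]
```

View pics/hs.png

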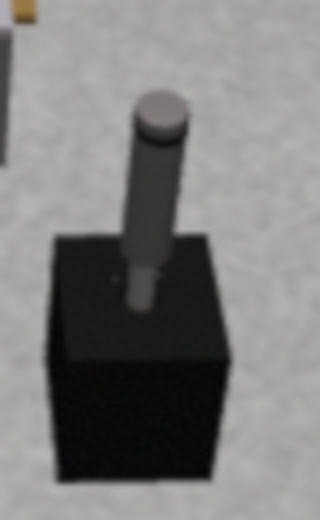

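The tool's start yaw is close to "jaws along world y", so I'll use that heading throughout: tool (x,y,z) = world (−z, +x, −y).

Emit:
servo_tool(deltas=[[0,0,0,7.3,0,0,45],[0,0,0,7.3,0,0,45],[0,0,0,7.2,0,0,45],[0,23,-47,0,0,0,45],[0,23,-47,0,0,0,45],[0,23,-47,0,0,0,45],[0,23,-47,0,0,0,45],[0,23,-47,0,0,0,45],[0,23,-47,0,0,0,45],[0,23,-47,0,0,0,45]])

```text
time_s: 3.1
tool_pos: [393.8, -249.7, 236.8]
ee_rot: [61.6, 90.0, -28.4]
force: [0.9, 0.5, 0.1]
grip_width: 45.0
```

Emit:
servo_tool(deltas=[[0,23,-47,0,0,0,45],[0,23,-47,0,0,0,45],[0,23,-47,0,0,0,45],[10,23,-47,0,0,0,45],[20,23,-47,0,0,0,45],[20,0,0,0,0,0,45],[0,0,0,0,0,0,45]])

```text
time_s: 3.98
tool_pos: [507.1, -15.6, 185.4]
ee_rot: [-90.5, 89.8, 179.6]
force: [0.6, -0.6, 0.7]
grip_width: 45.2
```

```bash
python3 -c "
from h import *
rel([512,-14,106])"
```

```text
pos [507.1 -15.6 185.4] q [ -1.9  13.3 110.6  -0.   56.3  88. ] F [ 0.6 -0.6  0.7] w 45.2 t 3.975
axes x,y,z (cols)
 [[-0.  1.  0.]
 [ 0.  0. -1.]
 [-1. -0. -0.]]
turn 1 [-179.9   -0.3   -0. ] shift after [79.4 -4.9  1.6] shift now [79.4  5.1 -1.6]
turn -1 [ 0.1 -0.   0.2] shift after [79.4  4.9 -1.6] shift now [79.4  5.1 -1.6]
```

Emit:
servo_tool(deltas=[[20,5,-1.5,0,0,0,45],[20,0,0,0,0,0,45],[16,0,0,0,0,0,45],[0,0,0,0,0,0,45]])

```text
time_s: 4.47
tool_pos: [512.5, -15.1, 130.1]
ee_rot: [-91.8, 89.9, 178.2]
force: [-0.1, -0.4, -0.5]
grip_width: 45.0
```

```bash
python3 -c "
from h import *
rel([512,-14,106])
p=arm.capture('side'); save(p,'a.png',(200,150,360,290),4)"
```

```text
pos [512.5 -15.1 130.1] q [ -1.9  18.1 112.6  -0.   49.4  88.2] F [-0.1 -0.4 -0.5] w 45.0 t 4.475
axes x,y,z (cols)
 [[-0.  1. -0.]
 [ 0. -0. -1.]
 [-1. -0. -0.]]
turn 1 [1.8e+02 1.0e-01 0.0e+00] shift after [24.1  0.5  1.1] shift now [24.1 -0.5 -1.1]
turn -1 [-0.  -0.   0.1] shift after [24.1 -0.5 -1.1] shift now [24.1 -0.5 -1.1]
```

View pics/a.png

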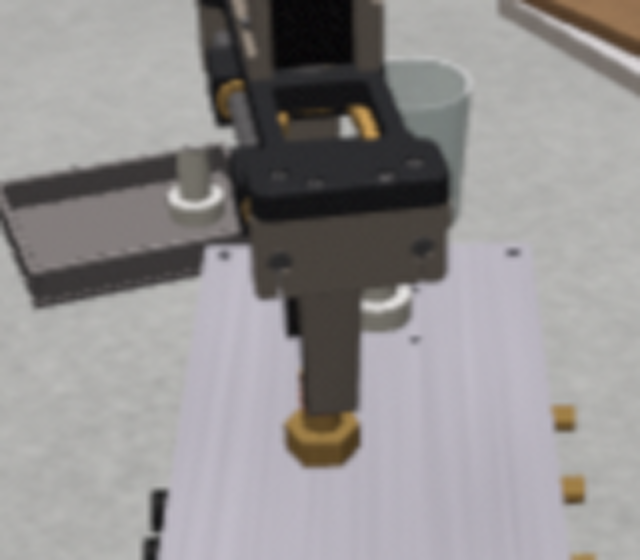

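The picture shows the near finger (329,410) lined up with the coupling (322,440) once perspective is allowed for. I'll go down and grip.

Emit:
servo_tool(deltas=[[12,-0.5,-1,0,0,0,45],[12,0,0,0,0,0,45],[0,0,0,0,0,0,45],[0,0,0,0,0,0,5],[0,0,0,0,0,0,5],[0,0,0,0,0,0,5],[0,0,0,0,0,0,5],[0,0,0,0,0,0,5]], squeeze=20)

```text
time_s: 5.52
tool_pos: [512.8, -13.7, 106.8]
ee_rot: [87.2, 90.0, -2.7]
force: [-0.4, -0.2, 1.8]
grip_width: 15.4
```

Emit:
servo_tool(deltas=[[-15,0,0,0,0,0,5],[-20,0,0,0,0,0,5],[-10,-10,22,0,0,0,5],[0,-18,39,0,0,0,5],[0,-18,39,0,0,0,5],[0,-18,39,0,0,0,5],[0,-18,39,0,0,0,5],[0,-18,39,0,0,0,5],[0,-18,36,0,0,0,5],[0,0,0,0,0,0,5]])

```text
time_s: 6.78
tool_pos: [393.9, -268.6, 152.4]
ee_rot: [39.9, 89.9, -50.3]
force: [0.7, -0.0, -0.6]
grip_width: 15.3
```

```bash
python3 -c "
from h import *
rel([395,-267,70])
p=arm.capture('side'); save(p,'b.png',(160,300,320,480),3)
q=arm.capture('top'); 
for n,z in (('coupling_tray',0),('stopper_tray',0)):
  for k in (p,q): print([(ray(k,r['position'],z).round(),r['confidence']) for r in arm.tip_of(k,n)[:1]])
im=np.hstack([cv2.resize(a['image'][y:y+160,x:x+130,::-1],(390,480)) for a,x,y in ((p,180,320),(q,405,230))]); cv2.imwrite('pics/b.png',im)"
```

```text
pos [ 393.9 -268.6  152.4] q [-34.5  13.2 115.9  -0.   50.8  55.7] F [ 0.7 -0.  -0.6] w 15.3 t 6.775
axes x,y,z (cols)
 [[ 0.  1. -0.]
 [-0. -0. -1.]
 [-1.  0.  0.]]
turn 1 [ 1.798e+02 -1.000e-01 -1.000e-01] shift after [82.4 -1.1  1.6] shift now [82.4  1.  -1.6]
turn -1 [-0.2  0.  -0. ] shift after [82.4  1.1 -1.6] shift now [82.4  1.  -1.6]
[(array([ 427., -272.,    0.]), 0.93)]
[(array([ 428., -271.,    0.]), 0.91)]
[(array([457., 283.,   0.]), 0.87)]
[(array([456., 282.,   0.]), 0.92)]
```

View pics/b.png

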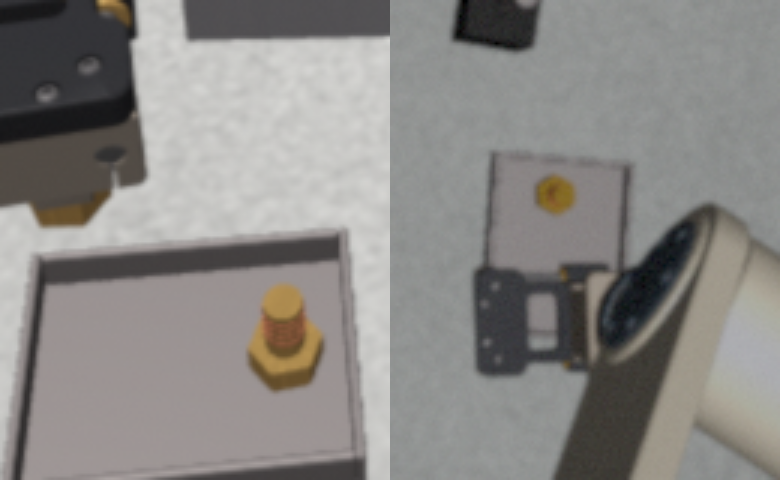

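The coupling is held upright (left panel, 70,205), with the tray's free half under it. Lowering and releasing.

Emit:
servo_tool(deltas=[[30,2,0,0,0,0,5],[30,0,0,0,0,0,5],[25,0,0,0,0,0,5],[15,0,0,0,0,0,5],[7,0,0,0,0,0,5],[3.5,0,0,0,0,0,5],[0,0,0,0,0,0,5],[0,0,0,0,0,0,5]])

```text
time_s: 8.07
tool_pos: [397.0, -266.9, 41.6]
ee_rot: [57.0, 89.9, -33.0]
force: [0.9, -0.6, -0.5]
grip_width: 15.3
```

Emit:
servo_tool(deltas=[[0.8,0,0,0,0,0,5],[0,0,0,0,0,0,5],[0,0,0,0,0,0,34],[0,0,0,0,0,0,34],[0,0,0,0,0,0,34],[-15,0,0,0,0,0,34],[-30,0,0,0,0,0,34],[-45,0,0,0,0,0,34],[-40,0,0,0,0,0,45],[0,0,0,0,0,0,45]])

```text
time_s: 9.32
tool_pos: [398.5, -267.9, 174.1]
ee_rot: [56.0, 89.6, -33.9]
force: [1.0, 0.1, 0.3]
grip_width: 44.9
```

Emit:
servo_tool(deltas=[[0,19,-43,0,0,0,45],[0,19,-43,0,0,0,45],[0,19,-43,0,0,0,45],[0,19,-43,0,0,0,45],[0,19,-43,0,0,0,45],[0,19,-43,0,0,0,45],[0,19,-43,0,0,0,45],[10,20,-42.5,0,0,0,45],[15,0,0,0,0,0,45],[0,0,0,0,0,0,45]])

```text
time_s: 10.58
tool_pos: [547.7, 76.4, 143.5]
ee_rot: [-78.8, 89.8, -168.8]
force: [0.4, -0.6, 0.5]
grip_width: 45.1
```

```bash
python3 -c "
from h import *
rel([550,76.5,107])
p=arm.capture('side'); q=arm.capture('top')
for n,z in (('coupling',4),('stopper',70)):
  for k in (p,q): print(n,[(ray(k,r['position'],z).round(),round(r['confidence'],2)) for r in arm.tip_of(k,n)[:4]])
im=np.hstack([cv2.resize(a['image'][y:y+160,x:x+130,::-1],(390,480)) for a,x,y in ((p,230,120),(p,180,320))]); cv2.imwrite('pics/c.png',im)"
```

```text
pos [547.7  76.4 143.5] q [  7.8  20.2 107.   -0.   52.9  97.7] F [ 0.4 -0.6  0.5] w 45.1 t 10.575
axes x,y,z (cols)
 [[-0.  1.  0.]
 [-0.  0. -1.]
 [-1. -0.  0.]]
turn 1 [-1.799e+02 -4.000e-01  1.000e-01] shift after [36.5 -2.3  0.1] shift now [36.5  2.5 -0.1]
turn -1 [0.1 0.  0.2] shift after [36.5  2.3 -0.1] shift now [36.5  2.5 -0.1]
coupling [(array([ 395., -265.,    4.]), 0.66), (array([605., 270.,   4.]), 0.55)]
coupling [(array([ 396., -272.,    4.]), 0.53)]
stopper [(array([554.,  67.,  70.]), 0.86), (array([ 572., -282.,   70.]), 0.43)]
stopper [(array([450., 267.,  70.]), 0.3)]
```

View pics/c.png

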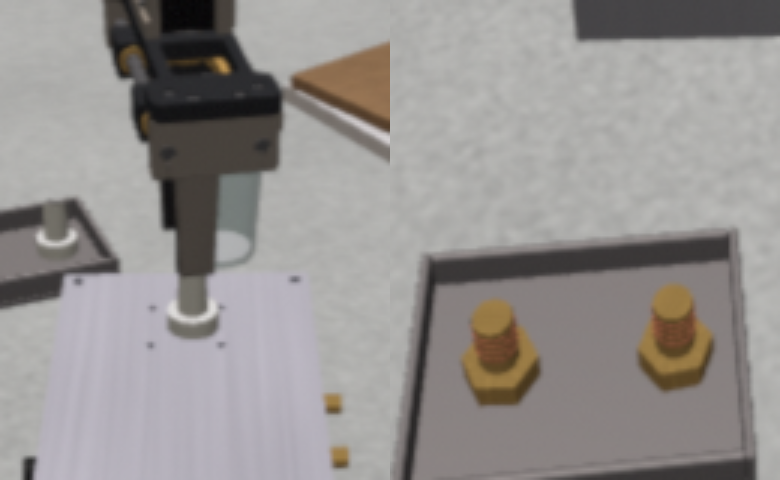

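The right panel shows both couplings upright in the tray. In the left panel the finger (195,270) lines up with the stopper (192,310).

Emit:
servo_tool(deltas=[[15,2.5,0,0,0,0,45],[14,0,0,0,0,0,45],[7,0,0,0,0,0,45],[0,0,0,0,0,0,45],[0,0,0,0,0,0,5],[0,0,0,0,0,0,5],[0,0,0,0,0,0,5],[0,0,0,0,0,0,5],[0,0,0,0,0,0,5]], squeeze=20)

```text
time_s: 12.0
tool_pos: [552.3, 76.9, 109.6]
ee_rot: [96.7, 90.0, 6.7]
force: [-0.3, 0.6, 2.7]
grip_width: 16.0
```

Emit:
servo_tool(deltas=[[-15,0,0,0,0,0,5],[-25,0,0,0,0,0,5],[-10,-13,-18,0,0,0,5],[0,-23,-36,0,0,0,5],[0,-23,-36,0,0,0,5],[0,-23,-36,0,0,0,5],[0,-23,-36,0,0,0,5],[0,-23,-36,0,0,0,5],[0,0,0,0,0,0,5],[0,0,0,0,0,0,5]])

```text
time_s: 13.25
tool_pos: [423.5, 274.8, 159.4]
ee_rot: [-3.4, 90.0, -93.3]
force: [-0.5, -0.2, -0.3]
grip_width: 16.2
```

```bash
python3 -c "
from h import *
rel([423.5,275.5,43])
p=arm.capture('side'); q=arm.capture('top')
for n,z in (('stopper_tray',0),('aperture',70)):
  for k in (p,q): print(n,[(np.round(r['position'],1),ray(k,r['position'],z).round(1),round(r['confidence'],2)) for r in arm.tip_of(k,n)[:1]])
im=np.hstack([cv2.resize(a['image'][y:y+120,x:x+130,::-1],(390,360)) for a,x,y in ((p,190,140),(q,260,210))]); cv2.imwrite('pics/d.png',im)"
```

```text
pos [423.5 274.8 159.4] q [ 32.8  15.  112.3  -0.   52.7 122.7] F [-0.5 -0.2 -0.3] w 16.2 t 13.25
axes x,y,z (cols)
 [[-0.  1.  0.]
 [-0.  0. -1.]
 [-1. -0.  0.]]
turn 1 [-179.9   -0.     0. ] shift after [116.4   0.    0.7] shift now [116.4  -0.   -0.7]
turn -1 [0.1 0.  0. ] shift after [116.4  -0.   -0.7] shift now [116.4  -0.   -0.7]
stopper_tray [(array([234.5, 209.3]), array([458. , 279.8,   0. ]), 0.72)]
stopper_tray [(array([207.7, 302.1]), array([456.7, 275.4,   0. ]), 0.64)]
aperture [(array([291.5, 227.5]), array([548. ,  79.1,  70. ]), 0.91)]
aperture [(array([297.3, 260.6]), array([540.6,  74.2,  70. ]), 0.74)]
```

View pics/d.png

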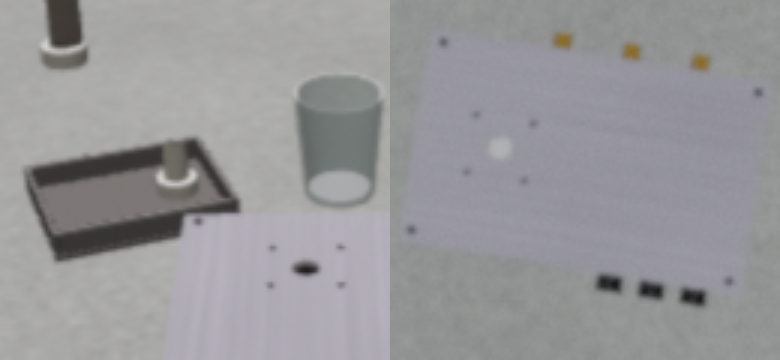

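The stopper is held (65,45) and the hole is now clear: side pixel (291.7,229.3), top pixel (296.3,259.3). Lowering the stopper.

Emit:
servo_tool(deltas=[[30,0,0,0,0,0,5],[30,0,0,0,0,0,5],[25,0,0,0,0,0,5],[16,0,0,0,0,0,5],[8,0,0,0,0,0,5],[4,0,0,0,0,0,5],[0,0,0,0,0,0,5],[0,0,0,0,0,0,5]])

```text
time_s: 14.55
tool_pos: [424.4, 275.1, 46.9]
ee_rot: [122.8, 89.9, 32.8]
force: [0.1, -0.3, 0.6]
grip_width: 16.1
```

Emit:
servo_tool(deltas=[[1.5,0,0,0,0,0,5],[1,0,0,0,0,0,5],[0,0,0,0,0,0,5]])

```text
time_s: 14.92
tool_pos: [424.0, 274.8, 43.8]
ee_rot: [-52.2, 90.0, -142.2]
force: [-0.0, -0.0, -0.2]
grip_width: 16.2
```

Emit:
servo_tool(deltas=[[0.8,0,0,0,0,0,5],[0,0,0,0,0,0,5]])

```text
time_s: 15.18
tool_pos: [424.1, 274.9, 43.5]
ee_rot: [142.3, 90.0, 52.3]
force: [-0.9, -1.4, 9.3]
grip_width: 16.2
```

Emit:
servo_tool(deltas=[[0,0,0,0,0,0,34],[0,0,0,0,0,0,34],[0,0,0,0,0,0,34],[-15,0,0,0,0,0,34],[-30,0,0,0,0,0,34],[-45,0,0,0,0,0,34],[-45,0,0,0,0,0,45],[-15,0,20,0,0,0,45],[0,16,47,0,0,0,45],[0,17,49,0,0,0,45]])

```text
time_s: 16.42
tool_pos: [456.6, 157.0, 193.0]
ee_rot: [-25.4, 90.0, -115.3]
force: [1.1, 0.5, -0.4]
grip_width: 45.0
```

Emit:
servo_tool(deltas=[[0,17,49,0,0,0,45],[0,17,49,0,0,0,45],[0,17,49,0,0,0,45],[0,17,49,0,0,0,45],[0,17,49,0,0,0,45],[0,17,49,0,0,0,45],[0,17,49,0,0,0,45],[0,17,45,0,0,0,45],[0,0,0,0,0,0,45],[0,0,0,0,0,0,45]])

```text
time_s: 17.68
tool_pos: [591.8, -229.0, 192.2]
ee_rot: [-117.2, 89.9, 152.8]
force: [-0.1, 0.1, 0.0]
grip_width: 44.8
```

```bash
python3 -c "
from h import *
rel([596,-234,113])
p=arm.capture('side'); q=arm.capture('top')
im=np.hstack([cv2.resize(a['image'][y:y+160,x:x+130,::-1],(390,480)) for a,x,y in ((p,310,230),(q,170,210))]); cv2.imwrite('pics/e.png',im)"
```

```text
pos [ 591.8 -229.   192.2] q [-21.3  23.6  94.6   0.   61.9  68.7] F [-0.1  0.1  0. ] w 44.8 t 17.675
axes x,y,z (cols)
 [[-0.  1. -0.]
 [ 0. -0. -1.]
 [-1. -0. -0.]]
turn 1 [1.8e+02 2.0e-01 1.0e-01] shift after [79.2 -4.2 -5. ] shift now [79.2  4.4  5.1]
turn -1 [-0.  -0.1  0.1] shift after [79.2  4.2  5. ] shift now [79.2  4.4  5.1]
```

View pics/e.png

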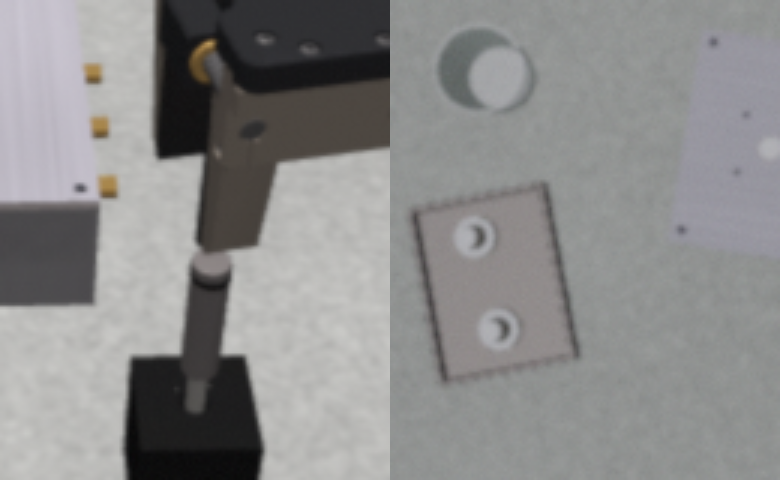

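Right panel: both stoppers stand upright in their tray. Left panel: the finger is just behind and right of the stylus top (211,262). I'll correct x and y and go down.

Emit:
servo_tool(deltas=[[20,3,4,0,0,0,45],[25,0,0,0,0,0,45],[24,0,0,0,0,0,45],[10,0,0,0,0,0,45],[0,0,0,0,0,0,45],[0,0,0,0,0,0,24],[0,0,0,0,0,0,24],[0,0,0,0,0,0,24]], squeeze=15)

```text
time_s: 18.77
tool_pos: [596.5, -233.3, 114.6]
ee_rot: [67.1, 89.9, -22.8]
force: [-0.4, 0.7, -0.2]
grip_width: 24.1
```

```bash
python3 -c "
from h import *
rel([596,-234,113])
p=arm.capture('side'); save(p,'f.png',(320,270,430,410),4)
print([proj(p,x).round(1) for x in ([595,-246-0,91],[595,-263,91],[596,-234,140],[596,-234,60])])"
```

```text
pos [ 596.5 -233.3  114.6] q [-21.5  29.   97.1  -0.   53.8  68.5] F [-0.4  0.7 -0.2] w 24.1 t 18.775
axes x,y,z (cols)
 [[ 0.  1.  0.]
 [-0.  0. -1.]
 [-1.  0.  0.]]
turn 1 [-1.8e+02  1.0e-01  0.0e+00] shift after [ 1.6  0.5 -0.7] shift now [ 1.6 -0.5  0.7]
turn -1 [ 0.   0.  -0.1] shift after [ 1.6 -0.5  0.7] shift now [ 1.6 -0.5  0.7]
[array([377.3, 354.7]), array([382. , 365.7]), array([378.4, 317.5]), array([372.9, 364.3])]
```

View pics/f.png

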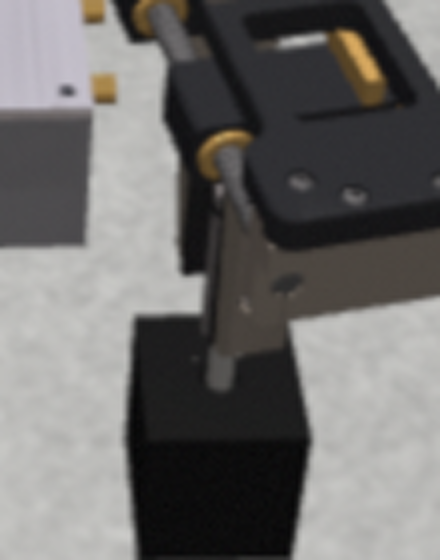

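The jaws straddle the handle, and the rod shows at (219,385) below the finger. Closing and lifting.

Emit:
servo_tool(deltas=[[1,1,0,0,0,0,5],[0,0,0,0,0,0,5],[0,0,0,0,0,0,5],[0,0,0,0,0,0,5]], squeeze=15)

```text
time_s: 19.32
tool_pos: [597.3, -233.3, 113.2]
ee_rot: [50.1, 90.0, -39.9]
force: [-0.4, -1.7, 2.9]
grip_width: 15.4
```

Emit:
servo_tool(deltas=[[0,0,0,0,0,0,5],[0,0,0,0,0,0,5],[0,0,0,0,0,0,5]], squeeze=45)

```text
time_s: 19.7
tool_pos: [597.4, -233.3, 113.2]
ee_rot: [51.0, 90.0, -39.0]
force: [-0.5, -2.0, 4.6]
grip_width: 15.2
```

Emit:
servo_tool(deltas=[[-10,0,0,0,0,0,5],[-25,0,0,0,0,0,5],[-30,0,0,0,0,0,5],[-25,0,0,0,0,0,5],[0,-7,-44,0,0,0,5],[0,-7,-44,0,0,0,5],[0,-7,-44,0,0,0,5],[0,-8,-44,0,0,0,5],[0,-8,-44,0,0,0,5],[0,-8,-44,0,0,0,5]])

```text
time_s: 20.95
tool_pos: [551.1, 32.6, 203.2]
ee_rot: [-126.5, 89.9, 143.5]
force: [0.2, 0.2, -1.0]
grip_width: 15.5
```

Emit:
servo_tool(deltas=[[6,-7,-44,0,0,0,5],[0,0,0,0,0,0,5],[0,0,0,0,0,0,5],[0,0,0,0,0,0,5]])

```text
time_s: 21.45
tool_pos: [545.2, 74.0, 197.1]
ee_rot: [-54.1, 90.0, -144.2]
force: [-0.3, -0.5, -0.9]
grip_width: 15.1
```

```bash
python3 -c "
from h import *
rel([546,75.5,190])
for i in range(2):
  p=arm.capture('side')
  for n in ('stylus_tip','aperture','stylus_grip'): print(n,[(np.round(r['position'],1),round(r['confidence'],2)) for r in arm.tip_of(p,n)[:1]])
print([proj(p,[546,75.5,z]).round(1) for z in (70,92,190)])
save(p,'g.png',(245,150,345,250),6)"
```

```text
pos [545.2  74.  197.1] q [  7.6  16.1 105.   -0.   58.9  97.6] F [-0.3 -0.5 -0.9] w 15.1 t 21.45
axes x,y,z (cols)
 [[-0.  1. -0.]
 [-0. -0. -1.]
 [-1. -0.  0.]]
turn 1 [180.   0.  -0.] shift after [ 7.1 -0.8  1.5] shift now [ 7.1  0.8 -1.5]
turn -1 [-0.  0.  0.] shift after [ 7.1  0.8 -1.5] shift now [ 7.1  0.8 -1.5]
stylus_tip [(array([289.1, 215.7]), 0.63)]
aperture [(array([295. , 227.1]), 0.85)]
stylus_grip [(array([292.3, 216.6]), 0.39)]
stylus_tip [(array([288.7, 217.2]), 0.57)]
aperture [(array([295.9, 227.4]), 0.98)]
stylus_grip []
[array([290.7, 228.7]), array([290.4, 218. ]), array([289.2, 165.9])]
```

View pics/g.png

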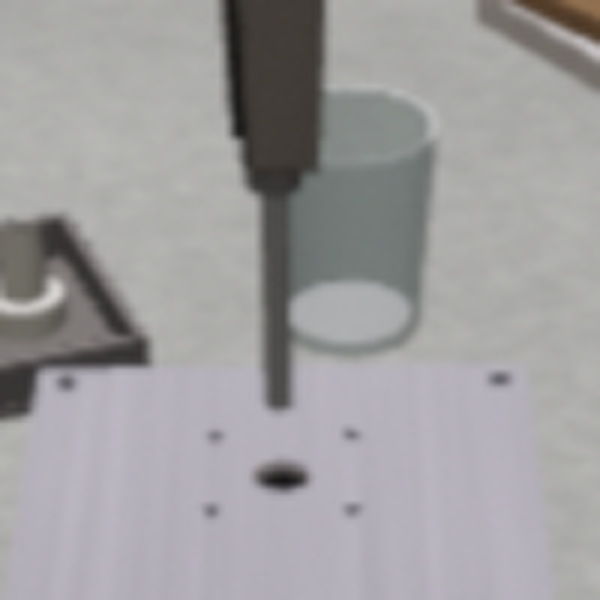

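```bash
python3 -c "
from h import *
p=arm.capture('side'); rel([546,75.5,180])
h=ray(p,(292,228.9),70);
print(h,[(z,(h-ray(p,(291.5,217.2),z))[:2].round(1)) for z in (91,93,95)])
q=arm.capture('top'); print(ray(q,(296.3,259.3),70),ray(q,(296.7,259.2),70), proj(q,[546,75.5,70]))
# dark-object profile of rod and hole in side
g=p['image'].mean(2)[:,275:310].round().astype(int)
for r in (190,200,208,214,216,217,218,219,226,228,229,230,232): print(r,g[r])
"
```

```text
pos [545.1  74.7 197. ] q [  7.6  16.1 105.    0.   58.9  97.6] F [0.2 0.2 0.2] w 15.4 t 21.9
axes x,y,z (cols)
 [[-0.  1.  0.]
 [ 0.  0. -1.]
 [-1. -0. -0.]]
turn 1 [-180.   -0.   -0.] shift after [17.  -0.9  0.8] shift now [17.   0.9 -0.8]
turn -1 [ 0. -0.  0.] shift after [17.   0.9 -0.8] shift now [17.   0.9 -0.8]
[548.11503047  74.48625657  70.        ] [(91, array([-0.4, -4.8])), (93, array([ 0.2, -1.6])), (95, array([0.7, 1.6]))]
[543.35270388  76.19118248  70.        ] [543.54447624  75.35446111  70.        ] [296.61176768 258.02326908]
190 [175 177 178 177 176 176 175 175 177 177 176 174 169 127  82  77  76  76
  95 107 110 112 114 115 117 118 118 119 119 120 120 120 120 120 119]
200 [174 173 171 170 169 169 171 171 172 171 169 170 167 134  92  77  76  81
 131 164 171 173 172 173 174 174 174 175 175 175 174 174 174 174 173]
208 [174 173 171 171 171 173 174 175 176 176 176 176 172 146 103  79  77  84
 139 163 160 153 143 139 138 136 134 134 135 134 135 135 138 145 153]
214 [181 182 182 183 182 181 182 183 183 183 183 183 180 151 105  80  77  81
 127 167 181 182 184 184 184 18
[... 661 characters left out ...]
81 181 182 182 181 180 178 175 167 158 161
 164 172 177 179 181 183 182 182 182 184 184 182 181 179 180 182 182]
228 [181 182 182 182 180 179 180 180 180 182 181 176 150 118 101  85  74  75
  81  97 117 156 178 182 182 182 182 184 184 183 181 179 180 181 181]
229 [181 181 182 182 180 179 179 180 179 181 181 172 138  91  63  44  36  37
  42  54  79 137 173 181 182 181 182 184 184 183 180 179 181 181 182]
230 [181 181 182 182 180 179 179 180 180 181 181 176 150 105  64  44  36  32
  40  56  92 148 175 181 182 182 182 183 184 182 180 179 179 181 182]
232 [181 181 182 182 180 178 180 179 180 181 182 181 180 179 172 167 161 159
 164 173 177 180 180 181 182 182 182 184 184 182 179 179 179 180 181]
```

In the side view the tip (291.2,217.2) lies over the hole (291.7,229) to within about 1 mm. Entering slowly.

Emit:
servo_tool(deltas=[[6,0.7,-0.8,0,0,0,5],[6,0,0,0,0,0,5],[6,0,0,0,0,0,5],[5,0,0,0,0,0,5],[4,0,0,0,0,0,5],[4,0,0,0,0,0,5],[0,0,0,0,0,0,5]])

```text
time_s: 22.82
tool_pos: [545.6, 75.6, 165.7]
ee_rot: [-79.1, 90.0, -169.0]
force: [0.5, 0.2, -0.2]
grip_width: 15.4
```

No force with the tip about 7 mm below the panel top, so it is in the hole. Going on down to the button.

Emit:
servo_tool(deltas=[[5,0,0,0,0,0,5],[5,0,0,0,0,0,5],[4,0,0,0,0,0,5],[3,0,0,0,0,0,5],[2,0,0,0,0,0,5],[0,0,0,0,0,0,5]])

```text
time_s: 23.58
tool_pos: [545.8, 75.7, 147.0]
ee_rot: [-81.8, 90.0, -171.8]
force: [0.2, -0.1, 1.7]
grip_width: 15.1
```

Emit:
servo_tool(deltas=[[2,0,0,0,0,0,5],[2,0,0,0,0,0,5],[1,0,0,0,0,0,5],[0,0,0,0,0,0,5]])

```text
time_s: 24.08
tool_pos: [545.9, 75.7, 142.0]
ee_rot: [97.3, 90.0, 7.3]
force: [-0.3, -0.2, 2.9]
grip_width: 15.7
```

Emit:
servo_tool(deltas=[[1,0,0,0,0,0,5],[0.5,0,0,0,0,0,5],[0,0,0,0,0,0,5]])

```text
time_s: 24.45
tool_pos: [545.8, 75.7, 140.5]
ee_rot: [94.3, 90.0, 4.3]
force: [-0.7, 0.6, 3.3]
grip_width: 15.3
```

Emit:
servo_tool(deltas=[[0.5,0,0,0,0,0,5],[0.5,0,0,0,0,0,5],[0,0,0,0,0,0,5]])

```text
time_s: 24.82
tool_pos: [546.0, 75.7, 140.0]
ee_rot: [93.3, 90.0, 3.4]
force: [-2.1, -0.4, 9.2]
grip_width: 15.3
```

Emit:
servo_tool(deltas=[[0.4,0,0,0,0,0,5],[0,0,0,0,0,0,5],[0,0,0,0,0,0,5]])

```text
time_s: 25.2
tool_pos: [546.1, 75.7, 140.0]
ee_rot: [96.0, 90.0, 6.1]
force: [-2.9, -0.3, 12.9]
grip_width: 15.2
```

```bash
python3 -c "
from h import *
rel([546,75.7,140])
p=arm.capture('side'); save(p,'i.png',(160,120,480,480),1.6)"
```

```text
pos [546.1  75.7 140. ] q [  7.7  20.3 107.6  -0.   52.1  97.7] F [-2.9 -0.3 12.9] w 15.2 t 25.2
axes x,y,z (cols)
 [[ 0.  1.  0.]
 [ 0.  0. -1.]
 [-1.  0. -0.]]
turn 1 [-1.8e+02  1.0e-01 -0.0e+00] shift after [-0.   0.1  0. ] shift now [-0.  -0.1 -0. ]
turn -1 [ 0. -0. -0.] shift after [-0.  -0.1 -0. ] shift now [-0.  -0.1 -0. ]
```

View pics/i.png

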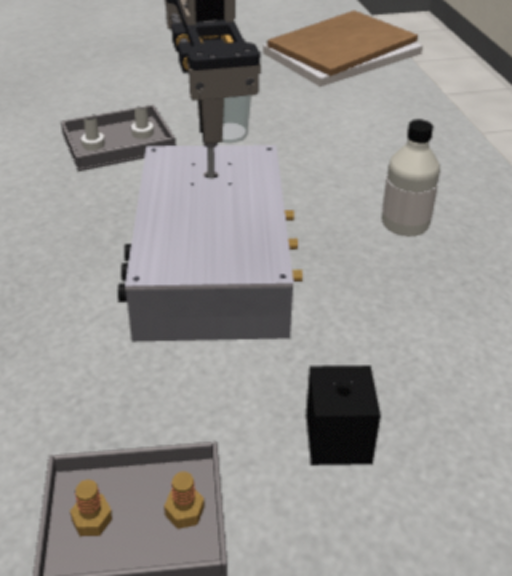

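The stylus is in the hole (211,175) and the holder is empty. Both trays hold two upright parts each, and the bottle and beaker are unmoved. Force rose from 3.3 N to 12.9 N as the tool stopped at z = 140.0 mm, which puts the tip at about 37 mm, the button's hard stop. Handing in.

```bash
python3 -c "
from workcell import arm
print(arm.hand_in())"
```

```text
the job is handed in; nothing more can be done
None
```

I handed the job in at about 25 s, still gripping the stylus and holding the button down.

- **Parts:** I put the coupling in the coupling tray, then the stopper in the stopper tray. In the last picture both stand upright beside their twins.
- **Stylus:** I took it out of its holder block and put its thin end through the hole. It met no force on the way in.
- **Button:** The tool stopped at z = 140.0 mm, so the tip is at about 37 mm, the full 8 mm of travel. The force rose to 12.9 N against the spring's 5 N, which shows it on the hard stop.
- **Beaker and bottle:** The last picture shows both still standing. The beaker is partly hidden behind the gripper there, and I did not measure either position again.
- **Disagreements:** The two cameras differed by about 5 mm in x. I lined the tip up with the hole in the side picture alone, so that difference did not matter. Setting the stopper down briefly pressed the tray floor with 9 N.

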